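# Ready the label printer after a roll change

## Robot

A 6-joint arm with a two-finger parallel gripper is mounted at the origin on the work surface. World frame = base frame: x ahead of the robot, y to its left, z up, the work surface at z = 0. Lengths are in m, angles in rad, forces in N, time in s.
With the tool pointing down it reaches from about 0.25 to 0.775 m from the base axis. Payload 4 kg.
Tool frame: the origin (TCP) lies at the very end of the fingers, on their centre line; the grasp point (between the pads) lies 19 mm behind it; z points along the fingers, y is the line along which they close (so a half turn about z gives the same grasp; the last joint's range is limited). The gripper opens to 94 mm and grips with 3 to 60 N. Pads are 16 mm wide; open, the fingers measure 119 mm over their backs; the gripper's body (75 mm by 177 mm) begins 78 mm behind the grasp point.
Start: joints at [1.187, 0.087, 1.371, -0, 1.684, -0.103], TCP at [0.152, 0.528, 0.206] pointing down, gripper open.
Joint ranges: [-3.1, 3.1], [-0.76, 2.03], [0.27, 2.55], [-1.08, 4.22], [0.17, 2.65], [-2.57, 2.57]. Speed limits (rad/s): [2.79, 2.79, 3.14, 3.14, 3.14, 3.14].

## Interface

Orientations are given as a unit quaternion [w, x, y, z].
In Python, from plant import telemetry, vision, order, spotter gives the robot as it stands. The module is installed in compiled form; this text tells all that it offers.
- The arm moves only by the tool step_arm, never from a script. Its argument "commands" is a list of rows, each an object with "travel": the shift along the tool's x, y, z in m, a list of three; "spin": the turn about the tool's z in rad; "gripper": the closure, from -1 (fully open) to 1 (shut). A call has exactly 10 rows; each row shifts and turns the commanded pose from where the row before left it, along the tool's axes as they then stand; what a row does not reach is not made up. A row lasts 1/8 s, in which the tool goes at most 62.5 mm and 10.7 degrees, less where a joint would pass 70% of its speed; a pose out of reach is approached as far as the arm can. A call is refused whole if a number of a shift passes 0.0625 or a number of a turn 0.188, either way. A call with a gripper value outside its range is refused whole. The fingers move at their own pace and stop on an object; "grip_force" is the grip in N (left out, the last holds). Time passes only in rows, so rows that do not move let the fingers close, or fill a call up. It gives the time, the measured TCP pose, the force, the opening and the grip force at its end, in the units of the state.
- telemetry.read_state(): the state, without advancing time (a new reading comes with each control period).
- vision.capture(name): name is "scene" or "top"; returns (picture, depth): 480x640x3 uint8, red, green, blue; 480x640 float32, m along the optical axis (not along the pixel's ray), 0 where there is no reading.
- vision.camera_info(name): a dict with "camera_matrix" (3x3 intrinsics, pixels), "k1" (the pictures are not rectified: a ray, as slopes to the right and down, at radius r is drawn at 1 + k1 r^2 times it, then the intrinsics apply), "rvec" (rotation vector, rad) and "tvec" (3), from world to camera coordinates, as OpenCV has them. Camera axes: x right, y down, z forward; pixel columns grow to the right and rows downward; lengths in m; the calibration is good to about 2 mm. A picture is of the moment at which its call begins. camera_info takes no time and is no camera call.
- order.hand_in(): hands the job in; it is judged then, once.
Trained networks look in the newest picture that a camera, given by its name, has taken for a name from the list of things; names that differ only in an ending like _2 or _b are one class to them, and where a whole thing is asked for, a point or a joint stands for the part that bears it (a point fixed in the world has none). Each returns a list of dicts, best first, with "conf" (0 to 1); they miss things now and then, are a little off and sometimes report something else, mostly with a low value. They report only what shows in the picture. A call takes as long as a camera call.
- spotter.spot_in(camera, name): "position" ([x, y, z] in m, in world coordinates, good to about 4 mm: the middle of the surface that is visible of it).
The state is a dict: "time": time; "q": joint angles; "joint_velocities": joint speeds; "tau": joint torques, N m; "tcp_pos": TCP position; "eef_rot": TCP orientation; "contact_force": force on the tool from outside, world axes, zero at the start; "wrist_torque": the same for the moment, N m; "finger_gap": finger opening in m; "gripper_force": force on a finger pad.
Only numpy, scipy, OpenCV 4.12 (cv2) and the standard library are available. Lean on these libraries where they do the work, as an engineer would, in place of code of your own. Each camera call takes 0.05 s, during which the arm holds its last target. There are 200 camera calls.

## Task

The label printer has a new roll in it and its cover still stands open. With the fingertips, push the cover down until it is fully shut, then press the raised end of the red power rocker (the end with the white bar) until it is fully over to on, then press the green feed key all the way down and let it come up again. Keep to this order, do not press the orange pause key, and pick nothing up: the things around the printer stay where they stand.

Things in the scene. Friction and masses are not known exactly. Their poses are not given: they have to be found in the camera images.
- printer: Grey desktop label printer, 240 x 240 x 165 mm high, fixed. Origin: centre of its underside; x from its front to its back, y to the cover's side, z up. The cover fills y -41 to +117 mm. Beside it a control column (centre y = -84, 72 wide, dark top at 165 mm height) carries in one line, front to back: green feed key (x = -85), orange pause key (x = -25), red power rocker (x = +60).
- cover (a joint): Opening angle of the cover, rad: 0 = fully shut, grows as the front edge rises; it starts 0.3 to 0.55 open. Stiff friction hinge: it stays where it is left, and needs about 3 to 5 N downwards near its front to move, then meets a firm stop when shut. Counts as shut below 0.03.
- cover_hinge (a point): Point on the cover's hinge axis (along the printer's y) in the middle of the cover's width, 105 mm behind the printer's origin, 122 mm above the table.
- cover_front (a point): Point on the cover's flat top face, middle of its width, 40 mm behind its front edge; moves with the cover: 185 mm ahead of the hinge axis and 43 mm above it when shut. The cover is 158 mm wide and reaches 225 mm ahead of the hinge; shut, its top is 165 mm above the table, level with the control column.
- power (a joint): Angle of the red power rocker, rad: 0 = off, 0.36 = on. Stiff: it stays where it is pressed to; about 4 N, 13 mm from the pivot, moves it, and it meets a firm stop when on. Counts as on above 0.27. It starts off.
- power_on (a point): Top face of the rocker's raised end (white bar), 13 mm behind the pivot; moves with the rocker. Rocker 36 mm long (along the printer's x), 24 mm wide; pivot line at its middle, 171 mm above the table. Off: front half level at 171 mm, rear half slopes up to 177 mm. On: rear half level at 171 mm, front half raised. The bezel round it stands at 167.5 mm.
- feed (a joint): Travel of the green feed key, m: 0 = up, 0.005 = fully down; spring return, 1.6 N to start and 4.4 N fully down. Counts as pressed above 0.0035, held for 0.1 s, and as up below 0.001.
- feed_top (a point): Centre of the top of the green feed key, 20 x 22 mm, 9 mm above the dark panel when up (174 mm above the table); moves straight down with the key.
- pause (a joint): Travel of the orange pause key, same kind and size as the feed key: not to be pressed (fails above 0.002 m).
- pause_top (a point): Centre of the top of the orange pause key, 60 mm behind the feed key, 174 mm above the table.
- label_roll: Spare roll of white labels standing on end, 90 mm diameter, 100 mm high, bore 38 mm. Origin: centre of its underside. Bystander.
- tape_roll: Roll of amber parcel tape lying flat, 96 mm diameter, 48 mm high. Origin: centre of its underside. Bystander.
- rubber_stamp: Rubber hand stamp, base 34 x 60 mm, wooden handle, 82 mm high. Origin: centre of its underside. Bystander.
- glue_stick: White glue stick with a blue cap, standing, 31 mm diameter, 98 mm high. Origin: centre of its underside. Bystander.

How it is judged:
By the outcome, as a careful person would: the job done as asked, in the order asked, and still so for the second after the job is handed in, with the robot touching nothing.
It also fails if it takes over 51 s, if anything falls off the work surface, if the arm or the gripper's body presses on something with over 40 N, if the wrist force passes 120 N, or if a joint passes its speed limit or range.

## Working session

There is one attempt and no reset: what is moved stays moved. The work goes in short steps, Python scripts to look and compute and a tool call to move; the robot and the scene stay as the last step left them, time stands still between calls to the robot, and variables do not carry over. Pictures are saved under pics/ and viewed, at most 10 in all, crops included, and the job is handed in when it is done.

Besides the shell and the picture viewer there is one more tool, called after "Call:" as a command line: name --argument value ..., lists and objects as JSON in quotes. step_arm: Moves the arm, as the interface text tells. Its arguments: {"type":"object","properties":{"commands":{"type":"array","items":{"type":"object","properties":{"travel":{"type":"array","items":{"type":"number"}},"spin":{"type":"number"},"gripper":{"type":"number"}}}},"grip_force":{"type":"number"}},"required":["commands"]}

```bash
mkdir -p pics
cat > h.py <<'E'
import numpy as np, cv2
from plant import telemetry, vision, order, spotter
def cam(n):
    c=vision.camera_info(n); R=cv2.Rodrigues(np.array(c["rvec"],float))[0]
    return np.array(c["camera_matrix"],float),float(c["k1"]),R,np.array(c["tvec"],float).ravel()
def cloud(n,d):
    K,k,R,t=cam(n); v,u=np.mgrid[0:480,0:640]
    p=np.stack([u.ravel(),v.ravel()],1).astype(float)[:,None]
    s=cv2.undistortPoints(p,K,np.array([k,0,0,0,0.]))[:,0].reshape(480,640,2)
    P=np.dstack([s[...,0]*d,s[...,1]*d,d])
    return (P-t)@R
def proj(n,X):
    K,k,R,t=cam(n); return cv2.projectPoints(np.array(X,float).reshape(-1,3),cv2.Rodrigues(R)[0],t,K,np.array([k,0,0,0,0.]))[0][:,0]
E
python3 - <<'E'
from h import *
for n in("scene","top"):
    im,d=vision.capture(n); cv2.imwrite(f"pics/{n}0.png",im[...,::-1]); np.save(n+"d.npy",d); np.save(n+"i.npy",im)
    for o in("printer","feed_top","pause_top","power_on","cover_front","label_roll","tape_roll","rubber_stamp","glue_stick"):
        r=spotter.spot_in(n,o); print(n,o,[(round(x["conf"],2),np.round(x["position"],3)) for x in r[:2]])
s=telemetry.read_state(); print(s["time"],s["tcp_pos"],s["eef_rot"],s["contact_force"])
E
```

```text
scene printer [(0.7, array([ 0.638, -0.136,  0.17 ]))]
scene feed_top [(0.56, array([ 0.509, -0.214,  0.175])), (0.26, array([ 0.649, -0.22 ,  0.173]))]
scene pause_top [(0.71, array([ 0.564, -0.217,  0.172]))]
scene power_on [(0.92, array([ 0.649, -0.22 ,  0.17 ])), (0.33, array([ 0.562, -0.215,  0.172]))]
scene cover_front [(0.83, array([ 0.62 , -0.099,  0.197]))]
scene label_roll [(0.95, array([ 0.644, -0.352,  0.099]))]
scene tape_roll [(0.78, array([0.532, 0.069, 0.036]))]
scene rubber_stamp [(0.75, array([0.672, 0.053, 0.025])), (0.31, array([ 0.566, -0.212,  0.171]))]
scene glue_stick [(0.66, array([ 0.502, -0.335,  0.077]))]
top printer [(0.87, array([ 0.59 , -0.12 ,  0.179]))]
top feed_top [(0.57, array([ 0.502, -0.213,  0.176]))]
top pause_top [(0.45, array([ 0.562, -0.212,  0.175]))]
top power_on [(0.74, array([ 0.646, -0.224,  0.171]))]
top cover_front [(0.85, array([ 0.602, -0.094,  0.204]))]
top label_roll [(0.58, array([ 0.626, -0.338,  0.102]))]
top tape_roll [(0.55, array([0.528, 0.078, 0.05 ]))]
top rubber_stamp [(0.89, array([0.662, 0.065, 0.028]))]
top glue_stick [(0.78, array([ 0.488, -0.329,  0.092]))]
1.0 [0.15244366 0.52846073 0.2055165 ] [3.72188462e-05 1.39945395e-01 9.90159221e-01 3.77152508e-05] [0.13977655 0.02700219 0.1877516 ]
```

View pics/scene0.png

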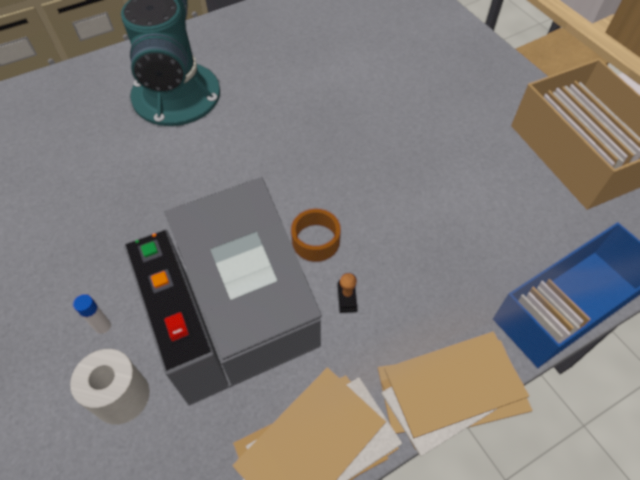

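View pics/top0.png

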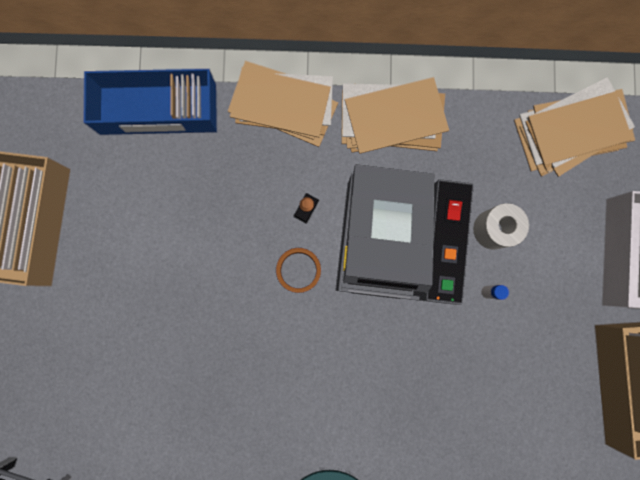

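Run:
```python
from h import *
for n in("scene","top"):
    im=np.load(n+"i.npy"); C=cloud(n,np.load(n+"d.npy")); hsv=cv2.cvtColor(im,cv2.COLOR_RGB2HSV)
    h,s,v=[hsv[...,i].astype(int) for i in range(3)]
    base=(C[...,2]>.168)&(C[...,2]<.185)&(abs(C[...,1]+.215)<.04)&(s>110)&(v>60)
    for nm,m in(("green",(h>40)&(h<90)),("orange",(h>7)&(h<25)),("red",(h<5)|(h>172))):
        M=m&base; q=C[M]
        if len(q): print(n,nm,len(q),np.round(np.median(q,0),4),np.round((np.percentile(q,2,axis=0)+np.percentile(q,98,axis=0))/2,4), np.round(np.ptp(np.percentile(q,[2,98],axis=0),axis=0),3))
    # cover plane
    M=(C[...,2]>.17)&(C[...,0]>.44)&(C[...,0]<.75)&(C[...,1]>-.165)&(C[...,1]<0.02)
    q=C[M]; c=np.median(q,0)
    for _ in range(8):
        w=np.linalg.svd(q-q.mean(0),full_matrices=False)[2][2]; w*=np.sign(w[2]); r=abs((q-q.mean(0))@w); q=q[r<max(.004,2*r.std()*.8)]
    print(n,"cover",len(q),w,q.mean(0),"angle",np.arccos(w[2]),q.min(0),q.max(0))
```

```text
scene green 166 [ 0.5049 -0.2098  0.1726] [ 0.503  -0.2095  0.172 ] [0.02  0.021 0.007]
scene orange 196 [ 0.564  -0.2148  0.1728] [ 0.5632 -0.2148  0.172 ] [0.02  0.022 0.007]
scene red 411 [ 0.6478 -0.2231  0.1711] [ 0.648  -0.2231  0.1727] [0.037 0.025 0.009]
scene cover 12797 [ 0.35313719 -0.03288143  0.93499355] [ 0.60097536 -0.09317929  0.20532069] angle 0.36255545367908587 [ 0.5000011  -0.16497486  0.17000535] [ 0.70650891 -0.00877379  0.24323205]
top green 120 [ 0.5026 -0.2084  0.1745] [ 0.5027 -0.2081  0.1739] [0.019 0.021 0.009]
top orange 126 [ 0.5624 -0.213   0.174 ] [ 0.5627 -0.2131  0.1736] [0.02  0.021 0.008]
top red 248 [ 0.6479 -0.2219  0.1725] [ 0.6483 -0.2229  0.1739] [0.037 0.027 0.011]
top cover 7507 [ 0.34782573 -0.03361392  0.93695644] [ 0.59854467 -0.09038907  0.20824396] angle 0.3569799592165239 [ 0.5008233 -0.1649947  0.1700191] [ 0.7114894  -0.00826049  0.24475324]
```

The scene view shows feed (149,249), pause (160,280), rocker (176,325) and the cover open about 0.36 rad. The top view agrees: rocker (455,210), pause (450,254), feed (447,285). From both, the printer origin is about (0.596, -0.134) with yaw -0.095. I'll close the fingers and go above the front of the cover.

Call:
step_arm --commands '[{"travel":[0,0,-0.06],"spin":-0.182,"gripper":1},{"travel":[0,0,-0.03],"spin":0,"gripper":1},{"travel":[-0.036,-0.048,0],"spin":0,"gripper":1},{"travel":[-0.036,-0.048,0],"spin":0,"gripper":1},{"travel":[-0.036,-0.048,0],"spin":0,"gripper":1},{"travel":[-0.036,-0.048,0],"spin":0,"gripper":1},{"travel":[-0.036,-0.048,0],"spin":0,"gripper":1},{"travel":[-0.036,-0.048,0],"spin":0,"gripper":1},{"travel":[-0.036,-0.048,0],"spin":0,"gripper":1},{"travel":[-0.036,-0.048,0],"spin":0,"gripper":1}]' --grip_force 20

```text
time: 2.25
tcp_pos: [0.4018, 0.1162, 0.2958]
eef_rot: [0.001, 0.049, 0.999, 0.0]
contact_force: [0.6, 1.1, 0.1]
finger_gap: 0.0008
gripper_force: 0.0
```

```bash
cat > w.py <<'E'
import sys
from h import *
from scipy.spatial.transform import Rotation as Ro
s=telemetry.read_state(); w=s["eef_rot"]; R=Ro.from_quat([w[1],w[2],w[3],w[0]]).as_matrix()
print(s["time"],np.round(s["tcp_pos"],4),np.round(R[:,1],3),"F",np.round(s["contact_force"],1),s["finger_gap"])
o=np.array([.596,-.1336,0]);c,sn=np.cos(-.095),np.sin(-.095); A=np.array([[c,-sn,0],[sn,c,0],[0,0,1]])
for n,p in dict(cover=[-.072,.038,.29],pow=[.073,-.084,.19],feed=[-.085,-.084,.19]).items():
    print(n,np.round(o+A@p,4),"tool delta",np.round(R.T@(o+A@p-s["tcp_pos"]),4))
E
python3 w.py
```

```text
2.25 [0.4018 0.1162 0.2958] [0.099 0.995 0.001] F [0.6 1.1 0.1] 0.0007876183168087999
cover [ 0.5279 -0.0889  0.29  ] tool delta [-0.1457 -0.1917  0.0059]
pow [ 0.6607 -0.2241  0.19  ] tool delta [-0.291  -0.3132  0.106 ]
feed [ 0.5034 -0.2092  0.19  ] tool delta [-0.133  -0.3138  0.1058]
```

Call:
step_arm --commands '[{"travel":[-0.0364,-0.048,0],"spin":0,"gripper":1},{"travel":[-0.0364,-0.048,0],"spin":0,"gripper":1},{"travel":[-0.0364,-0.048,0],"spin":0,"gripper":1},{"travel":[-0.0364,-0.048,0],"spin":0,"gripper":1},{"travel":[0,0,0],"spin":0,"gripper":1},{"travel":[0,0,0.02],"spin":0,"gripper":1},{"travel":[0,0,0.02],"spin":0,"gripper":1},{"travel":[0,0,0.01],"spin":0,"gripper":1},{"travel":[0,0,0.01],"spin":0,"gripper":1},{"travel":[0,0,0.01],"spin":0,"gripper":1}]'

```text
time: 3.5
tcp_pos: [0.5272, -0.0872, 0.2267]
eef_rot: [0.001, 0.049, 0.999, -0.0]
contact_force: [-1.9, 0.8, 3.5]
finger_gap: 0.0007
gripper_force: 1.7
```

```bash
python3 w.py
python3 - <<'E'
from h import *
im,d=vision.capture("scene"); cv2.imwrite("pics/s1.png",cv2.resize(im[150:420,60:380,::-1],None,fx=2,fy=2))
E
```

```text
3.5 [ 0.5272 -0.0872  0.2267] [ 0.098  0.995 -0.   ] F [-1.9  0.8  3.5] 0.0006688989486920701
cover [ 0.5279 -0.0889  0.29  ] tool delta [-0.001  -0.0016 -0.0633]
pow [ 0.6607 -0.2241  0.19  ] tool delta [-0.1462 -0.1231  0.037 ]
feed [ 0.5034 -0.2092  0.19  ] tool delta [ 0.0118 -0.1237  0.0367]
```

View pics/s1.png

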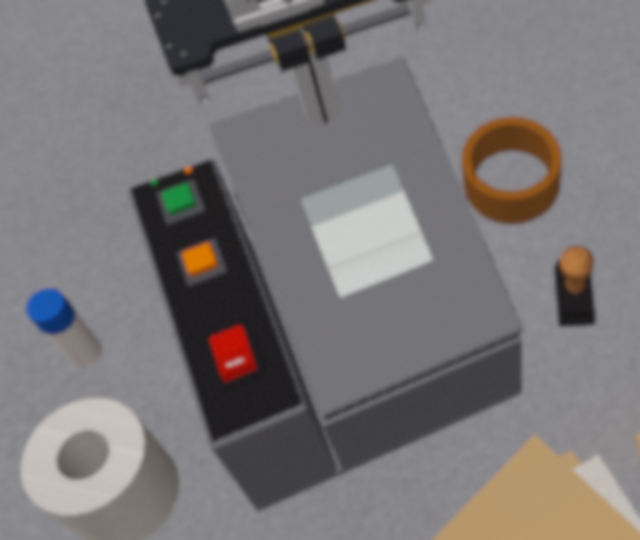

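The fingertips (322,122 in the crop) rest on the cover near its front edge, with 3.5 N contact. I'll keep pushing down.

Call:
step_arm --commands '[{"travel":[0,0,0.01],"spin":0,"gripper":1},{"travel":[0,0,0.01],"spin":0,"gripper":1},{"travel":[0,0,0.01],"spin":0,"gripper":1},{"travel":[0,0,0.01],"spin":0,"gripper":1},{"travel":[0,0,0.008],"spin":0,"gripper":1},{"travel":[0,0,0.006],"spin":0,"gripper":1},{"travel":[0,0,0.004],"spin":0,"gripper":1},{"travel":[0,0,0.002],"spin":0,"gripper":1},{"travel":[0,0,0],"spin":0,"gripper":1},{"travel":[0,0,0],"spin":0,"gripper":1}]'

```text
time: 4.8
tcp_pos: [0.5277, -0.0875, 0.1653]
eef_rot: [0.001, 0.049, 0.999, 0.0]
contact_force: [0.1, 0.4, 0.3]
finger_gap: 0.0003
gripper_force: 0.3
```

Call:
step_arm --commands '[{"travel":[0,0,0.001],"spin":0,"gripper":1},{"travel":[0,0,0.001],"spin":0,"gripper":1},{"travel":[0,0,0.001],"spin":0,"gripper":1},{"travel":[0,0,0],"spin":0,"gripper":1},{"travel":[0,0,0],"spin":0,"gripper":1},{"travel":[0,0,0],"spin":0,"gripper":1},{"travel":[0,0,0],"spin":0,"gripper":1},{"travel":[0,0,0],"spin":0,"gripper":1},{"travel":[0,0,0],"spin":0,"gripper":1},{"travel":[0,0,0],"spin":0,"gripper":1}]'

```text
time: 6.05
tcp_pos: [0.5277, -0.0875, 0.1652]
eef_rot: [0.002, 0.049, 0.999, -0.0]
contact_force: [-3.0, 1.2, 9.5]
finger_gap: 0.0001
gripper_force: 4.9
```

Firm stop at z=0.165, so the cover is shut. I'll lift and go over the rocker's raised end.

Call:
step_arm --commands '[{"travel":[0,0,-0.025],"spin":0,"gripper":1},{"travel":[0,0,-0.03],"spin":0,"gripper":1},{"travel":[-0.0366,-0.031,0],"spin":0,"gripper":1},{"travel":[-0.0366,-0.031,0],"spin":0,"gripper":1},{"travel":[-0.0366,-0.031,0],"spin":0,"gripper":1},{"travel":[-0.0366,-0.031,0],"spin":0,"gripper":1},{"travel":[0,0,0],"spin":0,"gripper":1},{"travel":[0,0,0.02],"spin":0,"gripper":1},{"travel":[0,0,0],"spin":0,"gripper":1},{"travel":[0,0,0],"spin":0,"gripper":1}]'

```text
time: 7.3
tcp_pos: [0.6604, -0.2246, 0.1985]
eef_rot: [0.0, 0.049, 0.999, -0.0]
contact_force: [-0.1, -0.6, 0.4]
finger_gap: 0.0006
gripper_force: 0.0
```

```bash
python3 w.py
python3 - <<'E'
from h import *
im,d=vision.capture("scene"); cv2.imwrite("pics/s2.png",cv2.resize(im[200:400,80:340,::-1],None,fx=3,fy=3))
C=cloud("scene",d)
q=C[(C[...,2]>.14)&(C[...,2]<.2)&(C[...,0]>.5)&(C[...,0]<.6)&(C[...,1]>-.14)&(C[...,1]<-.03)]
w=np.linalg.svd(q-q.mean(0),full_matrices=False)[2][2];print(len(q),w,q.mean(0))
E
```

```text
7.3 [ 0.6604 -0.2246  0.1985] [ 0.098  0.995 -0.   ] F [-0.1 -0.6  0.4] 0.0005993826581651238
cover [ 0.5279 -0.0889  0.29  ] tool delta [ 0.145   0.122  -0.0917]
pow [ 0.6607 -0.2241  0.19  ] tool delta [-0.0003  0.0005  0.0085]
feed [ 0.5034 -0.2092  0.19  ] tool delta [0.1577 0.     0.0083]
2863 [-0.02014978  0.00553883 -0.99978163] [ 0.550384   -0.07560635  0.16373559]
```

View pics/s2.png

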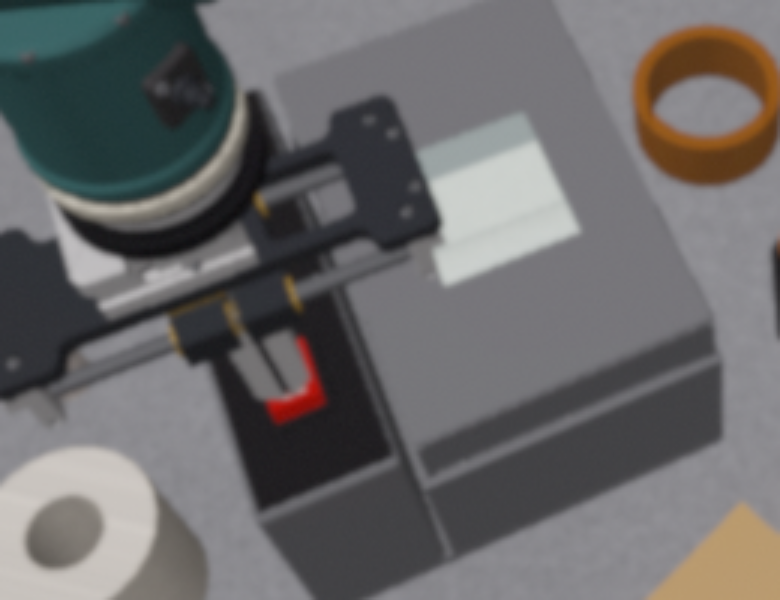

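The cover lies level, and the tips (280,390) sit above the white-bar end of the rocker. I'll press.

Call:
step_arm --commands '[{"travel":[0,0,0.01],"spin":0,"gripper":1},{"travel":[0,0,0.008],"spin":0,"gripper":1},{"travel":[0,0,0.002],"spin":0,"gripper":1},{"travel":[0,0,0.002],"spin":0,"gripper":1},{"travel":[0,0,0.002],"spin":0,"gripper":1},{"travel":[0,0,0.002],"spin":0,"gripper":1},{"travel":[0,0,0.002],"spin":0,"gripper":1},{"travel":[0,0,0.001],"spin":0,"gripper":1},{"travel":[0,0,0],"spin":0,"gripper":1},{"travel":[0,0,0],"spin":0,"gripper":1}]'

```text
time: 8.6
tcp_pos: [0.6615, -0.2252, 0.1712]
eef_rot: [0.002, 0.049, 0.999, -0.0]
contact_force: [1.3, 2.0, 8.8]
finger_gap: 0.0007
gripper_force: 4.4
```

Call:
step_arm --commands '[{"travel":[0,0,0.001],"spin":0,"gripper":1},{"travel":[0,0,0.001],"spin":0,"gripper":1},{"travel":[0,0,0],"spin":0,"gripper":1},{"travel":[0,0,0],"spin":0,"gripper":1},{"travel":[0,0,-0.02],"spin":0,"gripper":1},{"travel":[0,0,-0.035],"spin":0,"gripper":1},{"travel":[0.0525,0,0],"spin":0,"gripper":1},{"travel":[0.0525,0,0],"spin":0,"gripper":1},{"travel":[0.0525,0,0],"spin":0,"gripper":1},{"travel":[0,0,0],"spin":0,"gripper":1}]'

```text
time: 9.85
tcp_pos: [0.5001, -0.2092, 0.22]
eef_rot: [-0.002, 0.05, 0.999, 0.0]
contact_force: [0.6, 1.2, 0.4]
finger_gap: 0.0006
gripper_force: 0.0
```

```bash
python3 w.py
python3 - <<'E'
from h import *
im,d=vision.capture("scene"); cv2.imwrite("pics/s3.png",cv2.resize(im[200:400,80:340,::-1],None,fx=3,fy=3))
C=cloud("scene",d); hsv=cv2.cvtColor(im,cv2.COLOR_RGB2HSV).astype(int)
o=np.array([.596,-.1336]);c,s=np.cos(-.095),np.sin(-.095)
D=C[...,:2]-o; X=D@[c,s]; Y=D@[-s,c]
for a,b in((.043,.051),(.051,.059),(.061,.069),(.069,.077)):
    z=C[...,2][(X>a)&(X<b)&(abs(Y+.084)<.009)]; print(a,b,len(z),np.round(np.median(z),4))
E
```

```text
9.85 [ 0.5001 -0.2092  0.22  ] [0.101 0.995 0.001] F [0.6 1.2 0.4] 0.0005749908711093329
cover [ 0.5279 -0.0889  0.29  ] tool delta [-0.0153  0.1225 -0.07  ]
pow [ 0.6607 -0.2241  0.19  ] tool delta [-0.1614  0.0013  0.0294]
feed [ 0.5034 -0.2092  0.19  ] tool delta [-0.0034  0.0004  0.03  ]
0.043 0.051 76 0.1745
0.051 0.059 77 0.1716
0.061 0.069 65 0.17
0.069 0.077 74 0.1698
```

View pics/s3.png

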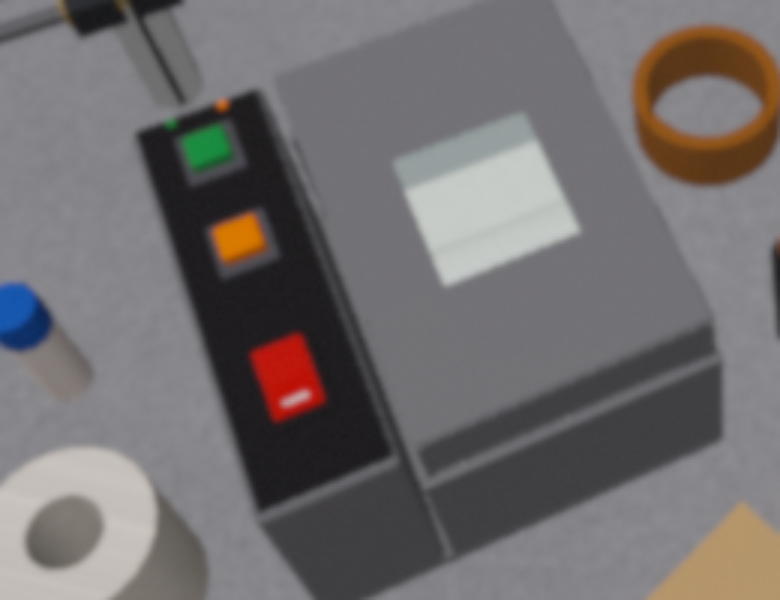

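The rocker's rear half is level and its front raised, so power is on. The fingers hang above the feed key and look offset to (180,100) only because they are high up. Next is the feed key.

Call:
step_arm --commands '[{"travel":[-0.002,0,0.02],"spin":0,"gripper":1},{"travel":[0,0,0.018],"spin":0,"gripper":1},{"travel":[0,0,0.006],"spin":0,"gripper":1},{"travel":[0,0,0.003],"spin":0,"gripper":1},{"travel":[0,0,0.002],"spin":0,"gripper":1},{"travel":[0,0,0.002],"spin":0,"gripper":1},{"travel":[0,0,0.001],"spin":0,"gripper":1},{"travel":[0,0,0.001],"spin":0,"gripper":1},{"travel":[0,0,0],"spin":0,"gripper":1},{"travel":[0,0,0],"spin":0,"gripper":1}]'

```text
time: 11.15
tcp_pos: [0.5061, -0.21, 0.1692]
eef_rot: [0.001, 0.049, 0.999, -0.0]
contact_force: [-1.8, 2.4, 4.4]
finger_gap: -0.0001
gripper_force: 2.6
```

Call:
step_arm --commands '[{"travel":[0,0,0.001],"spin":0,"gripper":1},{"travel":[0,0,0.001],"spin":0,"gripper":1},{"travel":[0,0,0],"spin":0,"gripper":1},{"travel":[0,0,0],"spin":0,"gripper":1},{"travel":[0,0,0],"spin":0,"gripper":1},{"travel":[0,0,0],"spin":0,"gripper":1},{"travel":[0,0,0],"spin":0,"gripper":1},{"travel":[0,0,0],"spin":0,"gripper":1},{"travel":[0,0,0],"spin":0,"gripper":1},{"travel":[0,0,0],"spin":0,"gripper":1}]'

```text
time: 12.4
tcp_pos: [0.5061, -0.21, 0.1691]
eef_rot: [0.001, 0.049, 0.999, -0.0]
contact_force: [-3.4, 2.5, 10.7]
finger_gap: 0.0005
gripper_force: 5.5
```

Firm stop at 0.169, so the key is fully down. I'll lift straight up, then retreat.

Call:
step_arm --commands '[{"travel":[0,0,-0.01],"spin":0,"gripper":1},{"travel":[0,0,-0.03],"spin":0,"gripper":1},{"travel":[0,0,-0.04],"spin":0,"gripper":1},{"travel":[0,0,-0.02],"spin":0,"gripper":1},{"travel":[0.05,0,0],"spin":0,"gripper":1},{"travel":[0.05,0,0],"spin":0,"gripper":1},{"travel":[0,0,0],"spin":0,"gripper":1},{"travel":[0,0,0],"spin":0,"gripper":1},{"travel":[0,0,0],"spin":0,"gripper":1},{"travel":[0,0,0],"spin":0,"gripper":1}]'

```text
time: 13.65
tcp_pos: [0.4071, -0.2003, 0.2661]
eef_rot: [-0.0, 0.049, 0.999, 0.0]
contact_force: [-0.1, 0.1, -0.3]
finger_gap: 0.0006
gripper_force: 0.0
```

```bash
python3 w.py
python3 - <<'E'
from h import *
im,d=vision.capture("scene"); cv2.imwrite("pics/s4.png",cv2.resize(im[200:400,80:340,::-1],None,fx=3,fy=3))
C=cloud("scene",d)
o=np.array([.596,-.1336]);c,s=np.cos(-.095),np.sin(-.095)
D=C[...,:2]-o; X=D@[c,s]; Y=D@[-s,c]
for n,x,y in(("feed",-.085,-.084),("pause",-.025,-.084),("rock front",.048,-.084),("rock rear",.073,-.084),("cover front",-.1,.038),("cover back",.05,.038)):
    z=C[...,2][(abs(X-x)<.006)&(abs(Y-y)<.008)]; print(n,len(z),np.round(np.median(z),4))
E
```

```text
13.65 [ 0.4071 -0.2003  0.2661] [0.098 0.995 0.   ] F [-0.1  0.1 -0.3] 0.0005777685716409848
cover [ 0.5279 -0.0889  0.29  ] tool delta [-0.1093  0.1227 -0.0239]
pow [ 0.6607 -0.2241  0.19  ] tool delta [-0.2548  0.0011  0.0759]
feed [ 0.5034 -0.2092  0.19  ] tool delta [-0.0968  0.0006  0.076 ]
feed 68 0.1728
pause 70 0.173
rock front 98 0.174
rock rear 101 0.1697
cover front 60 0.1649
cover back 76 0.1638
```

View pics/s4.png

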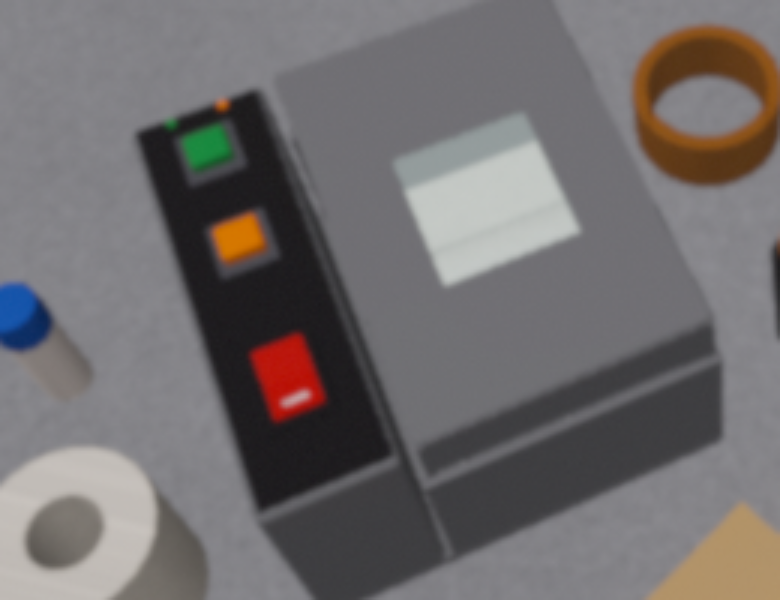

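The cover is level, the rocker is on, and the feed key (207,145) and pause key are both up. The arm is clear.

```bash
python3 -c "
from plant import order
print(order.hand_in())"
```

```text
the job is handed in; nothing more can be done
None
```

The job is handed in: the cover is shut, the power rocker is on, and the feed key was pressed fully down and came back up, in that order, with the pause key and the things around the printer left alone.

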